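# Click the last deck board onto the display riser

### The arm

A 6-joint arm with a two-finger parallel gripper is mounted at the origin on the work surface. World frame = base frame: x ahead of the robot, y to its left, z up, the work surface at z = 0. Lengths are in m, angles in rad, forces in N, time in s.
With the tool pointing down it reaches from about 0.375 to 0.975 m from the base axis. Payload 3.8 kg.
Tool frame: the origin (TCP) lies on the centre line of the jaws, within the pads' length; the fingertips stand 25 mm ahead of it and the grasp point (between the pads) lies 6 mm ahead of it; z points along the fingers, y is the line along which they close (so a half turn about z gives the same grasp; the last joint's range is limited). The gripper opens to 85 mm and grips with 20 to 120 N. Pads are 22 mm wide; open, the fingers measure 114 mm over their backs; the gripper's body (76 mm by 85 mm) begins 54 mm behind the grasp point. The pads swing forward as they close: fully open they stand 13 mm farther back than shut.
Start: joints at [-1.166, 0.264, 1.604, -0, 1.274, -0.037], TCP at [0.289, -0.61, 0.256] pointing down, gripper open.
Joint ranges: [-2.63, 2.63], [-0.94, 2.18], [0.31, 2.57], [-1.31, 4.45], [0, 2.66], [-2.55, 2.55]. Speed limits (rad/s): [2.57, 2.57, 3.14, 3.14, 3.14, 3.14].

### API

Orientations are given as a rotation vector (axis times angle).
In Python, from workcell import bot gives the robot as it stands. The module is installed in compiled form; this text tells all that it offers.
- The arm moves only by the tool play_rows, never from a script. Its argument "commands" is a list that holds one entry, the list of rows, each a list of 7 numbers: the shift along the tool's x, y, z as a fraction of full scale, then the turn, a rotation vector about the tool's x, y, z as a fraction of full scale, then the closure, from -1 (fully open) to 1 (shut). A call has 1 to 8 rows; each row is the pose to reach, as a shift and turn from the pose commanded when the call began, along the tool's axes at that moment, turning the shorter way round; what a row does not reach only later rows make up. Full scale, the value 1, is 60 cm for a shift and 180 degrees for a turn. A row lasts 1/10 s, in which the tool goes at most 50 mm and 8.59 degrees, less where a joint would pass 70% of its speed; a pose out of reach is approached as far as the arm can. A call with a number of a shift or a turn outside -1 to 1 is refused whole. A call with a gripper value outside its range is refused whole. The fingers move at their own pace and stop on an object; "force" is the grip in N (left out, the last holds). Time passes only in rows, so rows that repeat a pose let the fingers close. It gives the time, the measured TCP pose, the force, the opening and the grip force at its end, in the units of the state.
- bot.read_state(): the state, without advancing time (a new reading comes with each control period).
- bot.read_camera(name): name is "side" or "top" or "wrist"; returns the picture (420x560x3 uint8, blue, green, red); there is no depth.
- bot.camera_params(name): a dict with "fov_y" (degrees; the focal length in pixels is half the picture's height over the tangent of half this angle, whatever the lens; pixels are square), "cx", "cy" (the principal point, pixels), "rvec" (rotation vector, rad) and "tvec" (3), from world to camera coordinates, as OpenCV has them. Camera axes: x right, y down, z forward; pixel columns grow to the right and rows downward; lengths in m; the calibration is good to about 2 mm. A picture is of the moment at which its call begins: read the wrist's pose just before it. camera_params takes no time and is no camera call; for the wrist camera it gives the pose at the moment of the call.
- bot.finish_job(): hands the job in; it is judged then, once.
The state is a dict: "time": time; "q": joint angles; "joint_vel": joint speeds; "joint_torque": joint torques, N m; "tool_pos": TCP position; "tcp_rot": TCP orientation; "wrist_force": force on the tool from outside, world axes, zero at the start; "torque": the same for the moment, N m; "width": opening from 0.0 (shut) to 1.0 (fully open); "grip_force": force on a finger pad.
Only numpy, scipy, OpenCV 4.12 (cv2) and the standard library are available. Lean on these libraries where they do the work, as an engineer would, in place of code of your own. Each camera call takes 0.05 s, during which the arm holds its last target. There are 200 camera calls.

### The job

Finish the stall's display riser: take the loose deck board by its stop rail, angle its tongue down into the groove of the riser's deck section (feel for it, the section does not always stand at the same place on its bearers), then lower the board flat onto the bearers so that the joint locks, ends in line to within 1 cm. Be gentle: never press the board against the riser with more than about 30 N, and keep hold of it until it is down rather than letting it fall. Then let go and leave the soaps, domes and tools around it where they stand.

Things in the scene. Friction and masses are not known exactly. Their poses are not given: they have to be found in the camera images.
- riser: Wooden display riser fixed to the table: two bearer bars, x -125..126 mm, 22 wide, centred at y +-48, tops at z 20, carrying a pale deck section 140 long in y, 120 deep, 18 thick, grooved along its +x edge. Origin on the table midway between the bearers; x points out of the groove along the bearers, y along the groove, z up.
- groove (a point): Point on the riser at x 0, y 0, z 20 mm (bearer tops). The deck section's front face is NOT here but at x = s: s is 0 to 40 mm, unmeasured, constant in a run; it cannot be shifted. Section, x from the front face, z from bearer tops, mm: upper lip x -10.5..0, z 13..18; groove back wall x -10.5; lower lip x -10.5..25.5, z 0..3; then a locking ridge, x 25.5..66, z 0..7.
- board: Loose pale wooden deck board, 0.16 to 0.26 kg, 140 mm long in y, 89 in x, flat on the table at first. Origin: centre of underside; x from tongue edge to rail edge, z up. In mm: top slab x -37..40, z 9..18; under it a foot x 30..40, z 0..9, a recess x -18..30 up to z 9 (takes the ridge), a heel x -40..-18, z 4..9; tongue x -49..-37, z 7..11.5.
- rail (a point): Centre of the board's stop rail, (34, 0, 33) mm in its frame: an upright strip on top along the +x edge, x 28..40 (12 mm thick), z 18..48, full length. It is the grip: fingers close along the board's x.
- tongue_edge (a point): Middle of the lower edge of the board's tongue tip, (-49, 0, 7) mm in its frame. Level, the heel cannot pass the ridge; tilted rail edge up about 25 degrees (15 to 30) the board slides in along its own slope with about 1.5 mm to spare under the lip, then turns down about the upper lip's lower corner.
- heel (a point): Middle of the heel's lower front edge, (-40, 0, 4) mm in the board's frame. Locked: board flat on the bearers, axes parallel to the riser's, origin at riser x 40 + s (play -1.5 to +3.5 mm), y 0, z 20; tongue under upper lip, heel behind ridge, heel 24 mm above the table (27 if hung up on the ridge).
- tub: Clear open tub full of white soap bars, 130 x 110 mm, about 75 mm high with its contents, fixed. Origin: centre of its underside. Bystander; stands on the other side of the riser from the board.
- dome_a: Soap flower under a clear dome, 54 mm across, 38 mm high, standing loose on the riser's deck . Origin: centre of its underside. Bystander.
- dome_b: A second such dome on the riser's deck, same size.
- dome_c: A third such dome, same size, on the table towards the far side.
- soap: Round white soap bar, 62 mm across, 28 mm high, loose on the table. Origin: centre of its underside. Bystander.
- knife: Small carving knife lying on the table, 170 mm long along its x, 12 mm thick; origin near its middle on the underside. Bystander.
- glue: White glue bottle with blue cap, 44 mm across, 120 mm high, standing on the table. Origin: centre of its underside. Bystander.

How it is judged:
On the way:
1. the board, tilted rail edge up by more than 8 degrees, has its tongue in the groove, below the upper lip (angle between board's own z axis and vertical above 0.14 rad and x of tongue_edge in the frame of riser between -0.014 and 0.038 m and z of tongue_edge in the frame of riser between 0.021 and 0.029 m), for 0.1 s.
At the end, for the whole second after the job is handed in: The board lies flat (within 1.7 degrees) on the bearers, underside and heel within 1.8 mm of their locked heights, its tongue edge locked in the groove (origin 36 to 85 mm along the riser's x), ends in line within 10 mm, square within 3 degrees, let go and at rest (angle between board's own z axis and vertical below 0.03 rad and z of heel in the frame of riser between 0.0222 and 0.0258 m and z of board in the frame of riser between 0.0182 and 0.0218 m and x of board in the frame of riser between 0.036 and 0.085 m and y of board in the frame of riser between -0.01 and 0.01 m and angle between the x axis of board and the x axis of riser, either way round below 0.05 rad and contact force between the fingers and board below 0.1 N and linear speed of board below 0.01 m/s); the robot touches nothing.
It fails at once if the board is pressed against the riser with more than 30 N (contact force between board and riser above 30 N).
It fails at once if the board is let go while still tilted more than 7 degrees (angle between board's own z axis and vertical above 0.12 rad and contact force between the fingers and board below 0.1 N).
It fails at once if a dome, soap bar, knife or bottle is moved more than 25 mm (distance of any of dome_a, dome_b, dome_c, soap, knife, glue from where it was at the start of the episode above 0.025 m).
It also fails if it takes over 58 s, if anything falls off the work surface, if the arm or the gripper's body presses on something with over 40 N, if the wrist force passes 120 N, or if a joint passes its speed limit or range.

## Working session

There is one attempt and no reset: what is moved stays moved. The work goes in short steps, Python scripts to look and compute and a tool call to move; the robot and the scene stay as the last step left them, time stands still between calls to the robot, and variables do not carry over. Pictures are saved under pics/ and viewed, at most 10 in all, crops included, and the job is handed in when it is done.

Besides the shell and the picture viewer there is one more tool, called by a JSON object that holds its "op" and its "data", one argument or row to a line. play_rows: Moves the arm, as the interface text tells. Its arguments: {"type":"object","properties":{"commands":{"type":"array"},"force":{"type":"number"}},"required":["commands"]}

```bash
mkdir -p pics
python3 - <<'E'
from workcell import bot
import cv2
s=bot.read_state();print(s)
for n in("side","top"):
    cv2.imwrite(f"pics/{n}0.png",bot.read_camera(n));print(n,bot.camera_params(n))
print(bot.camera_params("wrist"))
E
```

```text
{'time': 0.0, 'q': array([-1.16589145e+00,  2.64743231e-01,  1.60534559e+00,  6.04110298e-06,
        1.27367476e+00, -3.69137982e-02]), 'joint_vel': array([-5.90265455e-05,  2.16102982e-04,  2.89740988e-04,  2.65964004e-04,
        1.15827284e-03, -6.53569630e-04]), 'joint_torque': array([-1.63413388e-03, -5.15115523e+01, -3.67310858e+01, -2.59299059e-04,
        1.28886499e-02,  3.35646604e-06]), 'tool_pos': array([ 0.28835353, -0.60958687,  0.25498397]), 'tcp_rot': array([-3.06316466e+00, -6.87905583e-01,  6.14571342e-04]), 'wrist_force': array([-0.38276273,  0.40364106,  0.23307015]), 'torque': array([ 0.0071236 ,  0.00359269, -0.0192831 ]), 'grip_force': 0.0, 'width': 0.998289152407132}
side {'fov_y': 53.40172351679659, 'cx': 282.80040386113393, 'cy': 215.54577240119792, 'rvec': array([ 0.48767101, -2.7236175 ,  1.20760554]), 'tvec': array([0.54385578, 0.1386762 , 1.25099857])}
top {'fov_y': 45.03581681037098, 'cx': 281.7944910128884, 'cy': 207.44658863121992, 'rvec': array([ 2.20800827, -2.14063055,  0.12793122]), 'tvec': array([0.04677025, 0.55831561, 1.38474788])}
{'fov_y': 71.35142819603338, 'cx': 276.31893840325523, 'cy': 209.96627435896568, 'rvec': array([-2.43548114,  1.5437324 ,  0.231831  ]), 'tvec': array([-0.67426463, -0.03795945,  0.37879323])}
```

View pics/top0.png

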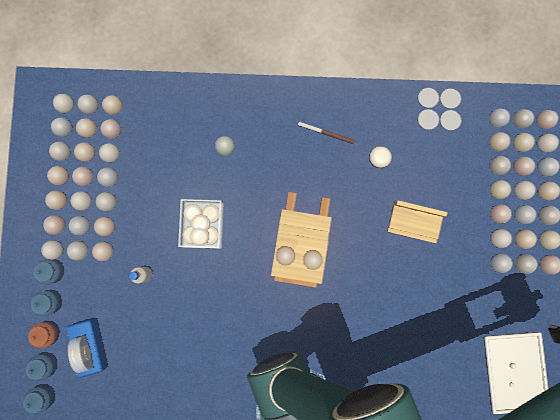

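View pics/side0.png

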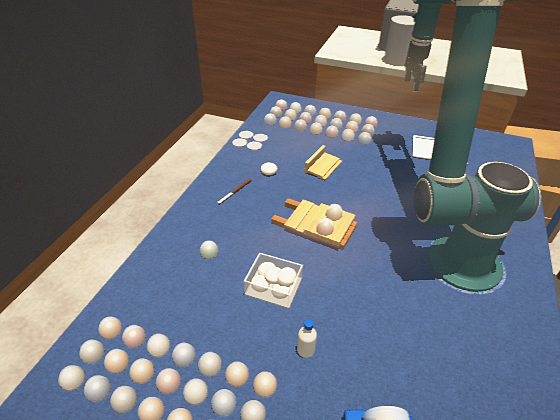

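The top view shows the riser at about (302,245), its bearers pointing up the image (about +x) at (291,200) and (325,205). The two domes stand on the deck at (285,256) and (313,260). The board is at (418,222) with its rail on the upper edge. The side view agrees. Next I'll get coarse positions.

```bash
cat > h.py <<'E'
import numpy as np,cv2
from scipy.spatial.transform import Rotation as R
from workcell import bot
def cam(n):
    p=bot.camera_params(n);f=210/np.tan(np.radians(p['fov_y'])/2)
    K=np.array([[f,0,p['cx']],[0,f,p['cy']],[0,0,1]]);return K,R.from_rotvec(p['rvec']).as_matrix(),p['tvec']
def cast(c,uv,z):
    K,Rm,t=c;uv=np.atleast_2d(uv).astype(float)
    d=(Rm.T@np.linalg.inv(K)@np.c_[uv,np.ones(len(uv))].T).T;o=-Rm.T@t
    return o+d*((z-o[2])/d[:,2])[:,None]
def proj(c,P):
    K,Rm,t=c;q=(K@(Rm@np.atleast_2d(P).T+t[:,None])).T;return q[:,:2]/q[:,2:]
def woodmask(im):
    h=cv2.cvtColor(im,cv2.COLOR_BGR2HSV);return cv2.inRange(h,(8,70,90),(32,255,255))
E
python3 - <<'E'
from h import *
im=cv2.imread('pics/top0.png');c=cam('top')
m=woodmask(im);m[:,:160]=0;m[:,470:]=0;m[:150]=0;m[300:]=0
cs,_=cv2.findContours(m,0,2)
for k in cs:
    if cv2.contourArea(k)<100:continue
    r=cv2.minAreaRect(k);b=cv2.boxPoints(r);print(cv2.contourArea(k),b.round(1).tolist())
    print(cast(c,b,.018).round(3).tolist())
for n,uv,z in[('bearL',(291,194),.02),('bearR',(326,198),.02),('domeL',(285,256),.06),('domeR',(313,260),.06),('soap',(381,157),.015),('tub',(201,224),.04)]:print(n,cast(c,uv,z).round(3))
cv2.imwrite('pics/c1.png',cv2.resize(im[180:300,260:460],None,fx=4,fy=4,interpolation=2))
E
```

```text
1576.5 [[387.0, 231.3000030517578], [394.6000061035156, 199.39999389648438], [446.70001220703125, 211.89999389648438], [439.1000061035156, 243.8000030517578]]
[[0.5, -0.233, 0.018], [0.591, -0.254, 0.018], [0.56, -0.402, 0.018], [0.469, -0.38, 0.018]]
3727.5 [[269.70001220703125, 279.5], [284.0, 190.89999389648438], [334.6000061035156, 199.0], [320.29998779296875, 287.70001220703125]]
[[0.356, 0.091, 0.018], [0.605, 0.059, 0.018], [0.586, -0.084, 0.018], [0.338, -0.049, 0.018]]
bearL [[0.596 0.039 0.02 ]]
bearR [[ 0.588 -0.06   0.02 ]]
domeL [[0.422 0.052 0.06 ]]
domeR [[ 0.413 -0.024  0.06 ]]
soap [[ 0.712 -0.215  0.015]]
tub [[0.503 0.285 0.04 ]]
```

View pics/c1.png

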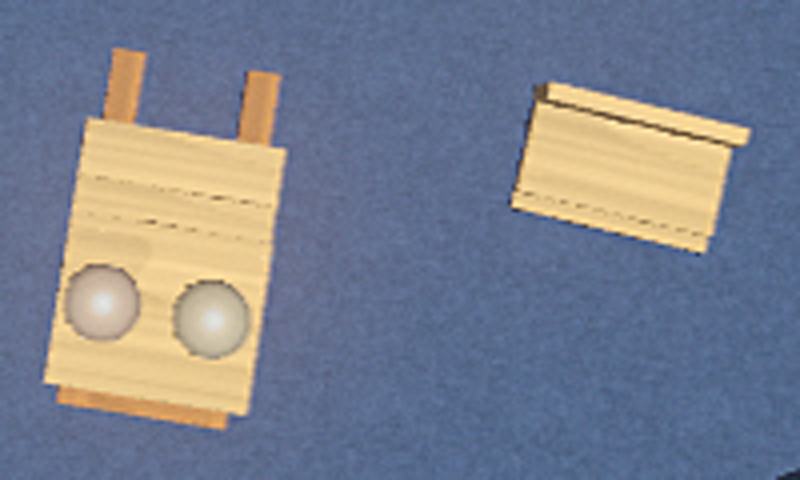

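The crop is clear. On the riser the ridge front runs from (90,120) to (285,150), the lip lines are near y=178–213 at the left, and the bearer ends are at (130,50) and (262,72). The board's rail is on its far side. Next is a closer wrist view over the gap between board and riser.

```bash
cat >> h.py <<'E'
def tool():
    s=bot.read_state();return s,np.array(s['tool_pos']),R.from_rotvec(s['tcp_rot'])
def down(yaw,tilt=0):
    # tool y along +-x of a body with that yaw, tilted (rail edge up) by tilt; tool z = -body z
    B=R.from_euler('z',yaw)*R.from_euler('y',-tilt)
    out=[]
    for sg in(1,-1):
        b=B.as_matrix();y=sg*b[:,0];z=-b[:,2];out.append(R.from_matrix(np.c_[np.cross(y,z),y,z]))
    _,_,r=tool();return min(out,key=lambda o:(r.inv()*o).magnitude())
def plan(P,Rt):
    s,p,r=tool();d=r.inv().apply(np.array(P)-p)/.6;w=(r.inv()*Rt).as_rotvec()/np.pi
    n=max(np.linalg.norm(d)*12,np.linalg.norm(w)*180/8.59)
    print('row',d.round(4).tolist(),w.round(4).tolist(),'rows>=',round(n,1))
E
python3 - <<'E'
from h import *
s,p,r=tool();print(r.as_matrix().round(3))
K,Rm,t=cam('wrist');print('cam in tool',r.inv().apply(-Rm.T@t-p).round(3),'view dir tool',r.inv().apply(Rm[2]).round(3))
plan([.52,-.24,.32],down(np.radians(-10)))
E
```

```text
[[ 0.904  0.428 -0.001]
 [ 0.428 -0.904  0.002]
 [ 0.    -0.002 -1.   ]]
cam in tool [ 0.073  0.    -0.117] view dir tool [-0.292  0.     0.957]
row [0.6124, -0.3921, -0.1073] [-0.0006, -0.0003, -0.3038] rows>= 8.8
```

Run:
```python
from h import *
plan([.52,-.15,.32],down(np.radians(-10)))
```

```text
row [0.6765, -0.5277, -0.1071] [-0.0006, -0.0003, -0.3038] rows>= 10.4
```

{"op": "play_rows", "data": {
  "commands": [
    [[0.6765,-0.5277,-0.107,0,0,-0.304,-1],[0.6765,-0.5277,-0.107,0,0,-0.304,-1],[0.6765,-0.5277,-0.107,0,0,-0.304,-1],[0.6765,-0.5277,-0.107,0,0,-0.304,-1],[0.6765,-0.5277,-0.107,0,0,-0.304,-1],[0.6765,-0.5277,-0.107,0,0,-0.304,-1],[0.6765,-0.5277,-0.107,0,0,-0.304,-1],[0.6765,-0.5277,-0.107,0,0,-0.304,-1]]
  ]
}}

```text
time: 0.9
tool_pos: [0.4674, -0.2537, 0.3057]
tcp_rot: [-2.405, -2.021, 0.0]
wrist_force: [1.9, -0.1, -0.3]
width: 1.002
grip_force: 0.0
```

Run:
```python
from h import *
plan([.52,-.15,.32],down(np.radians(-10)))
```

```text
row [0.1853, 0.0566, -0.0239] [-0.0001, -0.0001, 0.0005] rows>= 2.3
```

{"op": "play_rows", "data": {
  "commands": [
    [[0.18,0.055,-0.02,0,0,0,-1],[0.18,0.055,-0.02,0,0,0,-1],[0.18,0.055,-0.02,0,0,0,-1],[0.18,0.055,-0.02,0,0,0,-1],[0.18,0.055,-0.02,0,0,0,-1]]
  ]
}}

```text
time: 1.4
tool_pos: [0.5178, -0.1555, 0.3172]
tcp_rot: [-2.405, -2.021, 0.002]
wrist_force: [-0.1, -0.9, -0.1]
width: 0.999
grip_force: 0.0
```

Run:
```python
from h import *
import pickle
s,p,r=tool();print(p,r.as_rotvec());c=cam('wrist');im=bot.read_camera('wrist');pickle.dump((c,p,r),open('w1.pkl','wb'))
cv2.imwrite('pics/w1.png',im)
```

```text
[ 0.51784595 -0.15545565  0.31718619] [-2.40499617e+00 -2.02050679e+00  2.22592075e-03]
```

View pics/w1.png

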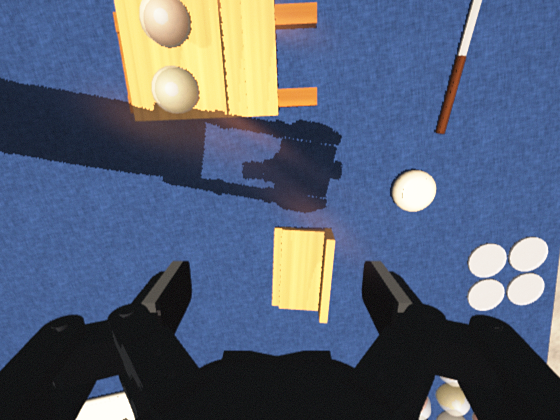

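The wrist view shows the riser upper left: ridge front at u≈277, bearer ends at (316,14) and (317,97), lip lines near u≈225. The board is at (300,272) with its rail on the right, from (330,235) to (324,322). I'll enlarge both to pick points.

Run:
```python
from h import *
im=cv2.imread('pics/w1.png')
a=cv2.resize(im[0:115,205:330][:, :],None,fx=3,fy=5,interpolation=2);b=cv2.resize(im[222:332,262:344],None,fx=5,fy=5,interpolation=2)[:575]
b=np.pad(b,((0,575-b.shape[0]),(0,0),(0,0)));cv2.imwrite('pics/c2.png',np.hstack([a,b]));print(a.shape,b.shape)
```

```text
(575, 375, 3) (575, 410, 3)
```

View pics/c2.png

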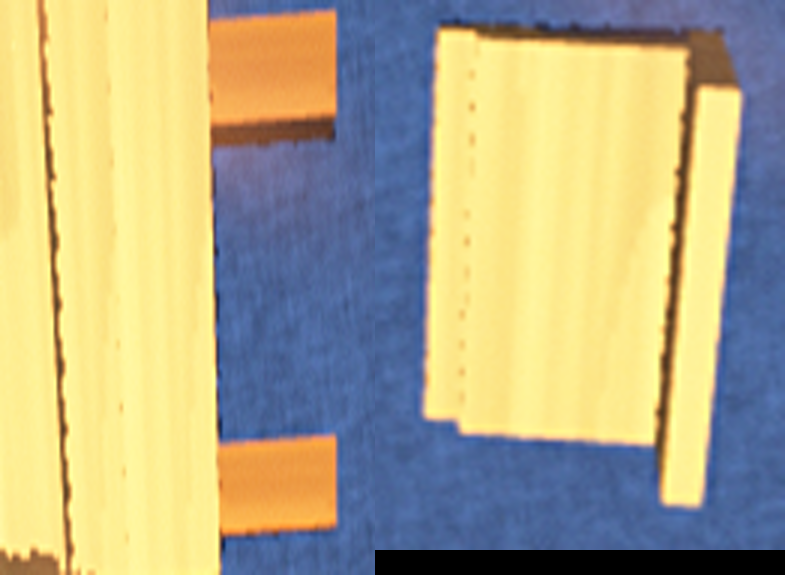

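In the enlargement the points stand out: bearer end corners at crop (336,11/119/436/530), lip line (43,0)→(70,575), ridge front (209,0)→(220,575), rail top corners (697,85), (741,91), (704,507) and (660,505).

Run:
```python
from h import *
import pickle
c,p,r=pickle.load(open('w1.pkl','rb'))
A=lambda l:np.array([(205+x/3,y/5) for x,y in l]); B=lambda l:np.array([(262+(x-375)/5,222+y/5) for x,y in l])
be=cast(c,A([(336,11),(336,119),(436*0+336,436),(337,530)]),.02)
rf=cast(c,A([(209,0),(220,575)]),.027);st=cast(c,A([(107,0),(125,575)]),.027);lip=cast(c,A([(42,0),(68,575)]),.038)
rail=cast(c,B([(697,85),(741,91),(704,507),(660,505)]),.048);tg=cast(c,B([(438,28),(424,418)]),.0115)
for n,v in dict(be=be,rf=rf,st=st,lip=lip,rail=rail,tg=tg).items():print(n,v[:,:2].round(4).tolist())
yaw=lambda a,b:np.arctan2(*((a-b)[:2])*np.array([-1,1])) # a-b along +y
yr=[yaw(be[0],be[3]),yaw(rf[0],rf[1]),yaw(st[0],st[1]),yaw(lip[0],lip[1])];print('riser yaw',np.degrees(yr))
yb=[yaw(rail[0],rail[3]),yaw(rail[1],rail[2]),yaw(tg[0],tg[1])];print('board yaw',np.degrees(yb))
Y=np.mean(yr[1:]);ex=np.array([np.cos(Y),np.sin(Y)]);ey=np.array([-ex[1],ex[0]])
m=be.mean(0)[:2];print('mid bearers y dims',((be[:,:2]-m)@ey).round(4)); O=m-.126*ex;print('riser O',O)
for n,v in dict(be=be,rf=rf,st=st,lip=lip).items():print(n,'riser x',((v[:,:2]-O)@ex).round(4))
Yb=np.mean(yb);bx=np.array([np.cos(Yb),np.sin(Yb)]);by=np.array([-bx[1],bx[0]])
rc=rail.mean(0)[:2];print('rail c',rc,'size x',((rail[:,:2]-rc)@bx).round(4),'y',((rail[:,:2]-rc)@by).round(4),'tongue x rel rail',((tg[:,:2]-rc)@bx).round(4),((tg[:,:2]-rc)@by).round(4))
```

```text
be [[0.6022, 0.0442], [0.5992, 0.0214], [0.5894, -0.0509], [0.5868, -0.0741]]
rf [[0.5515, 0.0531], [0.5334, -0.0764]]
st [[0.5115, 0.0602], [0.4921, -0.0691]]
lip [[0.4872, 0.0607], [0.469, -0.0653]]
rail [[0.5719, -0.2542], [0.584, -0.2582], [0.5563, -0.3963], [0.5428, -0.3932]]
tg [[0.4996, -0.2377], [0.4705, -0.3744]]
riser yaw [-7.45278137 -7.9598479  -8.5506968  -8.24228781]
board yaw [-11.80552635 -11.34083286 -12.02296113]
mid bearers y dims [ 0.0596  0.0365 -0.0364 -0.0597]
riser O [0.46969864 0.00321744]
be riser x [0.1253 0.1255 0.1263 0.1269]
rf riser x [0.0738 0.0745]
st riser x [0.0332 0.0325]
lip riser x [0.0091 0.0091]
rail c [ 0.56373653 -0.32545281] size x [-0.0065  0.0062  0.0071 -0.0067] y [ 0.0714  0.07   -0.0709 -0.0705] tongue x rel rail [-0.0807 -0.0814] [ 0.0728 -0.0669]
```

Everything matches the given sizes: bearer spacing, rail 12×140 mm, ridge and lip spacing. So s≈8 mm, the riser origin is about (0.470, 0.003) with yaw −7.9°, and the board yaw is −11.7°. Next I move above the rail.

Run:
```python
from h import *
plan([.5637,-.3255,.12],down(np.radians(-11.7)))
```

```text
row [-0.2646, 0.1251, 0.3286] [-0.0004, 0.0002, 0.0094] rows>= 5.3
```

{"op": "play_rows", "data": {
  "commands": [
    [[-0.2646,0.1251,0.3286,0,0,0.0094,-1],[-0.2646,0.1251,0.3286,0,0,0.0094,-1],[-0.2646,0.1251,0.3286,0,0,0.0094,-1],[-0.2646,0.1251,0.3286,0,0,0.0094,-1],[-0.2646,0.1251,0.3286,0,0,0.0094,-1],[-0.2646,0.1251,0.3286,0,0,0.0094,-1],[-0.2646,0.1251,0.3286,0,0,0.0094,-1],[-0.2646,0.1251,0.3286,0,0,0.0094,-1]]
  ]
}}

```text
time: 2.25
tool_pos: [0.5644, -0.325, 0.1214]
tcp_rot: [-2.437, -1.982, -0.0]
wrist_force: [0.4, 0.2, 0.3]
width: 0.998
grip_force: 0.0
```

Run:
```python
from h import *
plan([.5637,-.3255,.048],down(np.radians(-11.7)))
cv2.imwrite('pics/w2.png',bot.read_camera('wrist'))
```

```text
row [-0.001, -0.0009, 0.1223] [0.0001, -0.0001, -0.0003] rows>= 1.5
```

View pics/w2.png

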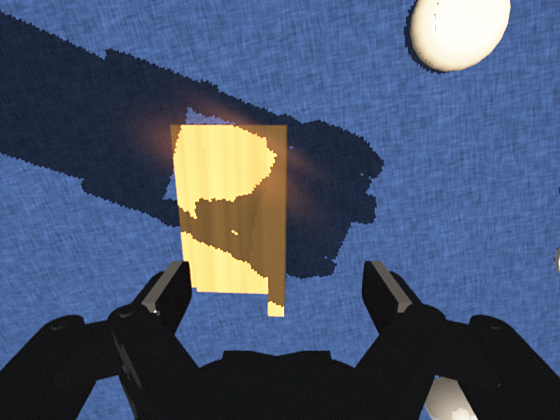

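The rail (u≈277) sits midway between the fingers (190 and 365). I descend and close.

{"op": "play_rows", "data": {
  "commands": [
    [[-0.001,-0.001,0.07,0,0,0,-1],[-0.001,-0.001,0.122,0,0,0,-1],[-0.001,-0.001,0.122,0,0,0,-1],[-0.001,-0.001,0.122,0,0,0,1],[-0.001,-0.001,0.122,0,0,0,1],[-0.001,-0.001,0.122,0,0,0,1],[-0.001,-0.001,0.122,0,0,0,1],[-0.001,-0.001,0.122,0,0,0,1]]
  ],
  "force": 70
}}

```text
time: 3.1
tool_pos: [0.5647, -0.3252, 0.0486]
tcp_rot: [2.434, 1.983, 0.001]
wrist_force: [-1.0, 0.0, 7.7]
width: 0.143
grip_force: 12.3
```

{"op": "play_rows", "data": {
  "commands": [
    [[0,0,0,0,0,0,1],[0,0,0,0,0,0,1],[0,0,0,0,0,0,1],[0,0,0,0,0,0,1]]
  ]
}}

```text
time: 3.5
tool_pos: [0.5652, -0.3254, 0.0487]
tcp_rot: [2.434, 1.983, 0.002]
wrist_force: [1.0, 1.0, 6.6]
width: 0.124
grip_force: 70.5
```

```bash
cat > geo.py <<'E'
import numpy as np
from scipy.optimize import minimize
rect=lambda a,b,c,d:np.array([(a,c),(b,c),(b,d),(a,d)],float)
RIS=[rect(-120,0,13,18),rect(-120,-10.5,0,18),rect(-10.5,25.5,-9,3),rect(25.5,66,-9,7),rect(-130,130,-20,0)]
BRD=[rect(-37,40,9,18),rect(30,40,0,9),rect(-40,-18,4,9),rect(-49,-37,7,11.5)]
def gap(A,B,axs):
    return max(max((B@a).min()-(A@a).max(),(A@a).min()-(B@a).max()) for a in axs)
def clear(x,z,th):
    c,s=np.cos(th),np.sin(th);M=np.array([[c,-s],[s,c]]);axs=[M[:,0],M[:,1],np.array([1,0]),np.array([0,1])]
    return min(gap(b@M.T+[x,z],r,axs) for b in BRD for r in RIS)
if __name__=='__main__':
    g=(38,6)
    for d in(30,27,25,22,20,17,14,11,8,6,4,2,1,0):
        th=np.radians(d)
        # hold the tongue tip inside the groove: tip x <= -5, tip z <= 10
        c,s=np.cos(th),np.sin(th)
        best=(-9,)
        for tx in np.arange(-10,-3.9,.25):
            for tz in np.arange(3,8,.25):
                x=tx-(-49*c-7*s);z=tz-(-49*s+7*c);k=clear(x,z,th)
                if k>best[0]:best=(k,tx,tz,x,z)
        print(d,np.round(best,2))
E
python3 geo.py
```

```text
30 [ 1.08 -4.    4.25 41.94 22.69]
27 [ 1.26 -4.    4.5  42.84 20.51]
25 [ 1.5  -4.    4.5  43.37 18.86]
22 [ 1.65 -4.    4.75 44.05 16.62]
20 [ 1.75 -4.25  4.75 44.19 14.93]
17 [ 1.76 -4.5   5.   44.41 12.63]
14 [ 1.77 -4.    5.5  45.24 10.56]
11 [ 1.61 -4.    6.   45.44  8.48]
8 [ 1.28 -8.25  6.   41.25  5.89]
6 [ 1.23 -7.    6.5  42.46  4.66]
4 [ 1.25 -7.    6.75 42.37  3.19]
2 [ 1.25 -7.    7.   42.21  1.71]
1 [ 1.16 -9.25  7.   39.86  0.86]
0 [ 0.75 -9.75  7.75 39.25  0.75]
```

```bash
cat >> h.py <<'E'
RO=np.array([.4697,.0032]);RY=np.radians(-7.9);S=8.;G=np.array([34,0,48.7])
CAL=np.zeros(3)   # mm, correction in riser axes
def bpose(X,Z,deg,y=0):
    """board origin in s-frame mm (X from front face, Z from bearer tops) -> TCP pose"""
    B=R.from_euler('z',RY)*R.from_euler('y',-np.radians(deg))
    o=np.r_[RO,0]+R.from_euler('z',RY).apply(np.array([X+S,y,Z+20])+CAL)/1e3
    return o+B.apply(G)/1e3,down(RY,np.radians(deg))
def where():
    """present board pose in s-frame from the tool"""
    s,p,r=tool();m=r.as_matrix();b=np.c_[m[:,1],-m[:,0]*-1,-m[:,2]];b[:,1]=np.cross(b[:,2],b[:,0])
    o=p-b@G/1e3;q=R.from_euler('z',-RY).apply(o-np.r_[RO,0])*1e3-[S,0,20]-CAL
    e=R.from_euler('z',-RY).apply(b[:,0]);tilt=np.degrees(np.arcsin(e[2]));yaw=np.degrees(np.arctan2(e[1],e[0]));roll=np.degrees(np.arcsin(b[2,1]))
    print('board X,y,Z',q.round(2),'tilt',tilt.round(2),'yaw',yaw.round(2),'roll',roll.round(2),'F',np.array(s['wrist_force']).round(1),'grip',round(s['grip_force'],1),'t',s['time'])
    return q
E
python3 - <<'E'
from h import *
from geo import clear
where()
th=np.radians(22)
for L in(0,5,10,15,20,30,40):print(L,round(clear(44.05+L*np.cos(th),16.62+L*np.sin(th),th),2))
for X,Z,d in[(43.5,16.6,22),(43.5,14.8,20),(43.5,12.7,17),(43.2,10.6,14),(42.6,8.2,11),(42.4,6,8),(42.4,4.7,6),(42.4,3.2,4),(42.2,1.7,2),(41.5,.9,1)]:print(d,round(clear(X,Z,np.radians(d)),2))
L=50;plan(*bpose(44+L*np.cos(th)+5,16.6+L*np.sin(th)+50,22))
E
```

```text
board X,y,Z [  97.96 -310.19  -20.05] tilt 0.14 yaw -3.77 roll -0.04 F [1.  1.  6.6] grip 70.5 t 3.5
0 1.65
5 1.65
10 3.58
15 5.97
20 5.97
30 8.99
40 12.74
22 1.46
20 1.62
17 1.51
14 1.28
11 1.34
8 1.33
6 1.19
4 1.23
2 1.27
1 1.2
row [0.5169, -0.0722, -0.1913] [-0.1214, 0.0042, -0.0206] rows>= 6.7
```

{"op": "play_rows", "data": {
  "commands": [
    [[0,0,-0.05,0,0,0,1],[0,0,-0.1,0,0,0,1],[0.06,-0.01,-0.16,-0.04,0.001,-0.007,1],[0.13,-0.02,-0.19,-0.08,0.002,-0.014,1],[0.21,-0.03,-0.191,-0.121,0.004,-0.0206,1],[0.29,-0.04,-0.191,-0.121,0.004,-0.0206,1],[0.37,-0.05,-0.191,-0.121,0.004,-0.0206,1],[0.45,-0.063,-0.191,-0.121,0.004,-0.0206,1]]
  ]
}}

```text
time: 4.3
tool_pos: [0.5796, -0.0512, 0.1606]
tcp_rot: [2.139, 1.861, 0.356]
wrist_force: [1.3, 0.3, -2.1]
width: 0.126
grip_force: 69.8
```

Run:
```python
from h import *
where();plan(*bpose(44+50*.927+5,16.6+50*.375+50,22))
```

```text
board X,y,Z [ 94.72 -38.78  82.83] tilt 21.64 yaw -0.06 roll -0.0 F [ 1.3  0.3 -2.1] grip 69.8 t 4.3
row [0.0647, 0.002, -0.0039] [-0.002, 0.0001, -0.0003] rows>= 0.8
```

{"op": "play_rows", "data": {
  "commands": [
    [[0.04,0.001,0,-0.002,0,0,1],[0.064,0.002,-0.004,-0.002,0,0,1],[0.064,0.002,-0.004,-0.002,0,0,1],[0.064,0.002,-0.004,-0.002,0,0,1]]
  ]
}}

```text
time: 4.7
tool_pos: [0.5861, -0.0146, 0.1635]
tcp_rot: [2.133, 1.859, 0.361]
wrist_force: [-0.1, -1.3, -2.3]
width: 0.124
grip_force: 69.7
```

Run:
```python
from h import *
import pickle
where();plan(*bpose(44+30*.927,16.6+30*.375+5,22))
c=cam('wrist');im=bot.read_camera('wrist');cv2.imwrite('pics/w3.png',im);s,p,r=tool();pickle.dump((c,p,r),open('w3.pkl','wb'))
```

```text
board X,y,Z [96.51 -1.64 85.64] tilt 22.01 yaw 0.07 roll -0.03 F [-0.1 -1.3 -2.3] grip 69.7 t 4.7
row [0.0027, -0.0711, 0.0661] [0.0001, 0.0, 0.0003] rows>= 1.2
```

View pics/w3.png

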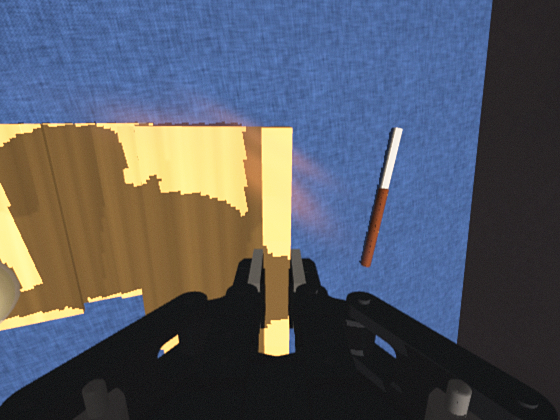

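The board is held squarely by its rail, whose +y end is at (263..292,127). The riser's +y edge is near v≈124 at the left. I'll check the board's lateral position in the grip and the riser's edge against prediction.

Run:
```python
from h import *
import pickle
c,p,r=pickle.load(open('w3.pkl','rb'))
m=r.as_matrix();b=np.c_[m[:,1],np.cross(-m[:,2],m[:,1]),-m[:,2]]
tob=lambda v:p+b@((np.array(v)-G)/1e3)
for v in[(28,70,48),(40,70,48),(28,-70,48),(40,-70,48),(-37,70,18)]:print('board',v,proj(c,tob(v)).round(1))
Z=R.from_euler('z',RY);tor=lambda v:np.r_[RO,0]+Z.apply(np.array(v)+[S,0,20])/1e3
for v in[(0,70,18),(-60,70,18),(25.5,70,7)]:print('riser',v,proj(c,tor(v)).round(1))
im=cv2.imread('pics/w3.png');M=woodmask(im)
for u in(10,30,50,80,170,230,270,285):print(u,np.where(im[:200,u,2].astype(int)>im[:200,u,0])[0][:1],end=' ')
```

```text
board (28, 70, 48) [[263.2 131.4]]
board (40, 70, 48) [[293.9 131.4]]
board (28, -70, 48) [[266.5 404.7]]
board (40, -70, 48) [[289.2 404.7]]
board (-37, 70, 18) [[132.9 129.2]]
riser (0, 70, 18) [[ 42.1 123.6]]
riser (-60, 70, 18) [[-88.2 124. ]]
riser (25.5, 70, 7) [[ 91.9 123.4]]
10 [124] 30 [123] 50 [123] 80 [123] 170 [123] 230 [123] 270 [127] 285 [126]
```

```bash
sed -i 's/G=np.array(\[34,0,48.7\])/G=np.array([34,-2.2,48.7])/' h.py
python3 - <<'E'
from h import *
where();plan(*bpose(44+25*.927,16.6+25*.375,22))
E
```

```text
board X,y,Z [9.668e+01 5.000e-02 8.574e+01] tilt 22.02 yaw 0.01 roll -0.02 F [ 0.6 -0.9 -2.1] grip 69.7 t 4.75
row [-0.0001, -0.0829, 0.0739] [0.0001, 0.0001, 0.0] rows>= 1.3
```

{"op": "play_rows", "data": {
  "commands": [
    [[0,-0.02,0.018,0,0,0,1],[0,-0.04,0.036,0,0,0,1],[0,-0.06,0.054,0,0,0,1],[0,-0.083,0.074,0,0,0,1],[0,-0.083,0.074,0,0,0,1],[0,-0.083,0.074,0,0,0,1]]
  ]
}}

```text
time: 5.35
tool_pos: [0.5576, -0.0117, 0.1044]
tcp_rot: [2.134, 1.856, 0.362]
wrist_force: [1.3, -0.6, -1.8]
width: 0.125
grip_force: 69.8
```

Run:
```python
from h import *
where();plan(*bpose(44+8*.927,16.6+8*.375,22))
cv2.imwrite('pics/s4.png',bot.read_camera('side'))
```

```text
board X,y,Z [67.96 -0.43 26.46] tilt 22.08 yaw -0.08 roll -0.01 F [ 1.3 -0.6 -1.8] grip 69.8 t 5.35
row [0.0007, -0.0297, 0.0003] [0.0005, 0.0002, -0.0004] rows>= 0.4
```

{"op": "play_rows", "data": {
  "commands": [
    [[0.0005,-0.008,0,0,0,0,1],[0.0005,-0.016,0,0,0,0,1],[0.0005,-0.022,0,0,0,0,1],[0.0005,-0.0285,0,0,0,0,1],[0.0005,-0.0285,0,0,0,0,1],[0.0005,-0.0285,0,0,0,0,1]]
  ]
}}

```text
time: 6.0
tool_pos: [0.5423, -0.0081, 0.0984]
tcp_rot: [2.132, 1.857, 0.364]
wrist_force: [0.6, -0.5, -2.9]
width: 0.126
grip_force: 69.8
```

Run:
```python
from h import *
where();plan(*bpose(44,16.6,22))
```

```text
board X,y,Z [52.34  0.94 20.48] tilt 22.16 yaw 0.01 roll 0.01 F [ 0.6 -0.5 -2.9] grip 69.8 t 6.0
row [-0.0016, -0.0151, 0.0009] [0.0009, -0.0001, 0.0] rows>= 0.2
```

{"op": "play_rows", "data": {
  "commands": [
    [[-0.001,-0.003,0.0006,0.0005,0,0,1],[-0.001,-0.006,0.0006,0.0005,0,0,1],[-0.001,-0.009,0.0006,0.0005,0,0,1],[-0.001,-0.009,0.0006,0.0005,0,0,1],[-0.001,-0.009,0.0006,0.0005,0,0,1]]
  ]
}}

```text
time: 6.5
tool_pos: [0.5374, -0.0082, 0.0959]
tcp_rot: [2.134, 1.858, 0.362]
wrist_force: [-0.1, -0.1, -2.5]
width: 0.128
grip_force: 69.8
```

Run:
```python
from h import *
where();plan(*bpose(44,16.6,22))
```

```text
board X,y,Z [47.38  0.25 18.03] tilt 22.05 yaw -0.0 roll 0.01 F [-0.1 -0.1 -2.5] grip 69.8 t 6.5
row [-0.0004, -0.006, 0.0001] [0.0003, -0.0, -0.0] rows>= 0.1
```

{"op": "play_rows", "data": {
  "commands": [
    [[0,-0.002,0,0,0,0,1],[0,-0.004,0,0,0,0,1],[0,-0.0055,0,0,0,0,1],[0,-0.0055,0,0,0,0,1],[0,-0.0055,0,0,0,0,1]]
  ]
}}

```text
time: 7.0
tool_pos: [0.5344, -0.0078, 0.0948]
tcp_rot: [2.134, 1.858, 0.362]
wrist_force: [-0.2, 0.3, -1.7]
width: 0.122
grip_force: 69.8
```

Run:
```python
from h import *
where()
```

```text
board X,y,Z [44.4   0.26 16.85] tilt 22.06 yaw -0.01 roll 0.01 F [-0.2  0.3 -1.7] grip 69.8 t 7.0
```

{"op": "play_rows", "data": {
  "commands": [
    [[0,-0.001,0,0,0,0,1],[0,-0.002,0,0,0,0,1],[0,-0.002,0,0,0,0,1],[0,-0.002,0,0,0,0,1]]
  ]
}}

```text
time: 7.4
tool_pos: [0.5333, -0.0076, 0.0943]
tcp_rot: [2.134, 1.858, 0.362]
wrist_force: [0.1, -0.0, -2.5]
width: 0.127
grip_force: 69.8
```

{"op": "play_rows", "data": {
  "commands": [
    [[0,-0.001,0,0,0,0,1],[0,-0.001,0,0,0,0,1],[0,-0.001,0,0,0,0,1]]
  ]
}}

```text
time: 7.7
tool_pos: [0.5328, -0.0075, 0.0941]
tcp_rot: [2.134, 1.858, 0.362]
wrist_force: [1.1, -0.3, -1.8]
width: 0.124
grip_force: 69.8
```

Run:
```python
from h import *
where()
```

```text
board X,y,Z [42.73  0.25 16.18] tilt 22.06 yaw -0.01 roll 0.01 F [ 1.1 -0.3 -1.8] grip 69.8 t 7.7
```

{"op": "play_rows", "data": {
  "commands": [
    [[0,-0.001,0,0,0,0,1],[0,-0.001,0,0,0,0,1],[0,-0.001,0,0,0,0,1]]
  ]
}}

```text
time: 8.0
tool_pos: [0.5323, -0.0074, 0.0939]
tcp_rot: [2.133, 1.858, 0.362]
wrist_force: [0.1, 0.2, -1.8]
width: 0.123
grip_force: 69.8
```

{"op": "play_rows", "data": {
  "commands": [
    [[0,-0.001,0,0,0,0,1],[0,-0.001,0,0,0,0,1],[0,-0.001,0,0,0,0,1]]
  ]
}}

```text
time: 8.3
tool_pos: [0.532, -0.0074, 0.0939]
tcp_rot: [2.133, 1.857, 0.363]
wrist_force: [-0.1, -0.3, -0.9]
width: 0.124
grip_force: 69.9
```

{"op": "play_rows", "data": {
  "commands": [
    [[0,-0.001,0,0,0,0,1],[0,-0.001,0,0,0,0,1],[0,-0.001,0,0,0,0,1]]
  ]
}}

```text
time: 8.6
tool_pos: [0.5317, -0.0073, 0.0939]
tcp_rot: [2.133, 1.857, 0.363]
wrist_force: [1.4, 0.2, 0.3]
width: 0.12
grip_force: 70.0
```

Run:
```python
from h import *
from geo import clear
q=where()
for dx in(-2,-1,0,1,2):print(dx,round(clear(q[0]+dx,q[2],np.radians(22.1)),2))
```

```text
board X,y,Z [41.67  0.33 15.94] tilt 22.13 yaw -0.01 roll 0.01 F [1.4 0.2 0.3] grip 70.0 t 8.6
-2 -1.02
-1 -0.09
0 0.83
1 0.99
2 0.99
```

{"op": "play_rows", "data": {
  "commands": [
    [[0,0.0006,-0.0015,0,0,0,1],[0,0.0006,-0.0015,0,0,0,1],[0,0.0006,-0.0015,0,0,0,1]]
  ]
}}

```text
time: 8.9
tool_pos: [0.5304, -0.0072, 0.0938]
tcp_rot: [2.134, 1.859, 0.361]
wrist_force: [-0.9, -0.9, -2.1]
width: 0.124
grip_force: 69.8
```

{"op": "play_rows", "data": {
  "commands": [
    [[0,-0.0009,-0.0003,0,0,0,1],[0,-0.0009,-0.0003,0,0,0,1],[0,-0.0009,-0.0003,0,0,0,1]]
  ]
}}

```text
time: 9.2
tool_pos: [0.5303, -0.0072, 0.0941]
tcp_rot: [2.134, 1.858, 0.362]
wrist_force: [0.4, -1.0, -1.6]
width: 0.126
grip_force: 69.6
```

{"op": "play_rows", "data": {
  "commands": [
    [[0,-0.0009,-0.0003,0,0,0,1],[0,-0.0009,-0.0003,0,0,0,1],[0,-0.0009,-0.0003,0,0,0,1]]
  ]
}}

```text
time: 9.5
tool_pos: [0.53, -0.0071, 0.0943]
tcp_rot: [2.133, 1.858, 0.362]
wrist_force: [0.6, -0.7, -2.0]
width: 0.124
grip_force: 69.6
```

Run:
```python
from h import *
where()
```

```text
board X,y,Z [39.92  0.26 16.4 ] tilt 22.06 yaw -0.0 roll 0.01 F [ 0.6 -0.7 -2. ] grip 69.6 t 9.5
```

{"op": "play_rows", "data": {
  "commands": [
    [[0,-0.0009,-0.0004,0,0,0,1],[0,-0.0009,-0.0004,0,0,0,1],[0,-0.0009,-0.0004,0,0,0,1]]
  ]
}}

```text
time: 9.8
tool_pos: [0.5297, -0.0071, 0.0945]
tcp_rot: [2.133, 1.858, 0.363]
wrist_force: [0.9, -0.6, -3.1]
width: 0.122
grip_force: 69.6
```

{"op": "play_rows", "data": {
  "commands": [
    [[0,-0.0009,-0.0004,0,0,0,1],[0,-0.0009,-0.0004,0,0,0,1],[0,-0.0009,-0.0004,0,0,0,1]]
  ]
}}

```text
time: 10.1
tool_pos: [0.5294, -0.007, 0.0948]
tcp_rot: [2.133, 1.857, 0.363]
wrist_force: [3.6, 0.2, -2.3]
width: 0.128
grip_force: 69.6
```

{"op": "play_rows", "data": {
  "commands": [
    [[0,-0.0009,-0.0004,0,0,0,1],[0,-0.0009,-0.0004,0,0,0,1],[0,-0.0009,-0.0004,0,0,0,1]]
  ]
}}

```text
time: 10.4
tool_pos: [0.5292, -0.0069, 0.0951]
tcp_rot: [2.132, 1.857, 0.364]
wrist_force: [4.6, -0.7, -2.2]
width: 0.127
grip_force: 69.6
```

Run:
```python
from h import *
where()
cv2.imwrite('pics/s5.png',np.hstack([cv2.resize(bot.read_camera('side')[180:260,250:370],None,fx=3,fy=3,interpolation=2),cv2.resize(bot.read_camera('top')[180:260,240:360],None,fx=3,fy=3,interpolation=2)]))
```

```text
board X,y,Z [39.19  0.36 17.14] tilt 22.18 yaw 0.0 roll 0.01 F [ 4.6 -0.7 -2.2] grip 69.6 t 10.4
```

View pics/s5.png

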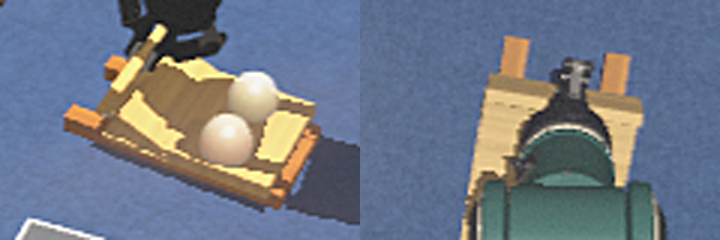

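The board is tilted in the groove: it touched the lower lip, then the lip face at about +4 N in x, and the domes stand untouched. The touches put the real board about 1 mm further +x and 0.8 mm lower than nominal. I back off slightly into clearance, then turn it down.

```bash
sed -i 's/^CAL=np.zeros(3)/CAL=np.array([-1,0,.8])/' h.py
python3 - <<'E'
from h import *
where();plan(*bpose(43.2,16.5,22))
E
```

```text
board X,y,Z [40.13  0.37 16.29] tilt 22.17 yaw -0.0 roll 0.02 F [ 5.4  0.2 -2. ] grip 69.6 t 10.5
row [-0.0006, 0.0051, 0.0018] [0.0009, -0.0001, -0.0] rows>= 0.1
```

{"op": "play_rows", "data": {
  "commands": [
    [[-0.0004,0.0065,0.0024,0.0004,0,0,1],[-0.0004,0.0065,0.0024,0.0004,0,0,1],[-0.0004,0.0065,0.0024,0.0004,0,0,1],[-0.0004,0.0065,0.0024,0.0004,0,0,1]]
  ]
}}

```text
time: 10.9
tool_pos: [0.5314, -0.0077, 0.0937]
tcp_rot: [2.136, 1.859, 0.359]
wrist_force: [-0.1, 0.2, -1.4]
width: 0.129
grip_force: 69.8
```

Run:
```python
from h import *
where()
for a in[(43.3,14.8,20),(43.4,12.7,17),(43.2,10.6,14),(42.6,8.4,11),(42.4,6.1,8)]:plan(*bpose(*a))
```

```text
board X,y,Z [42.16 -0.14 15.04] tilt 21.86 yaw -0.02 roll -0.0 F [-0.1  0.2 -1.4] grip 69.8 t 10.9
row [0.0002, 0.0042, 0.003] [0.0103, 0.0001, -0.0001] rows>= 0.2
row [0.0002, 0.0071, 0.0095] [0.027, 0.0001, -0.0001] rows>= 0.6
row [0.0002, 0.0094, 0.016] [0.0437, 0.0001, -0.0001] rows>= 0.9
row [0.0002, 0.0108, 0.0227] [0.0603, 0.0001, -0.0001] rows>= 1.3
row [0.0002, 0.0126, 0.0299] [0.077, 0.0001, -0.0001] rows>= 1.6
```

{"op": "play_rows", "data": {
  "commands": [
    [[0.0002,0.003,0.0005,0.004,0,0,1],[0.0002,0.0042,0.003,0.0103,0,0,1],[0.0002,0.0057,0.0062,0.0187,0,0,1],[0.0002,0.0071,0.0095,0.027,0,0,1],[0.0002,0.0071,0.0095,0.027,0,0,1],[0.0002,0.0071,0.0095,0.027,0,0,1]]
  ]
}}

```text
time: 11.5
tool_pos: [0.5387, -0.0085, 0.0907]
tcp_rot: [2.189, 1.906, 0.287]
wrist_force: [0.4, 1.0, -2.3]
width: 0.124
grip_force: 69.8
```

Run:
```python
from h import *
where()
for a in[(43.4,12.7,17),(43.2,10.6,14),(42.6,8.4,11),(42.4,6.1,8)]:plan(*bpose(*a))
```

```text
board X,y,Z [44.8   0.07 13.35] tilt 17.11 yaw -0.02 roll 0.0 F [ 0.4  1.  -2.3] grip 69.8 t 11.5
row [-0.0001, -0.0024, 0.0005] [0.0006, 0.0, -0.0001] rows>= 0.0
row [-0.0001, 0.0004, 0.0068] [0.0173, 0.0, -0.0001] rows>= 0.4
row [-0.0001, 0.0024, 0.0133] [0.0339, -0.0, -0.0001] rows>= 0.7
row [-0.0001, 0.0048, 0.0204] [0.0506, -0.0, -0.0001] rows>= 1.1
```

{"op": "play_rows", "data": {
  "commands": [
    [[0,-0.0024,0.0005,0,0,0,1],[0,-0.001,0.0036,0.009,0,0,1],[0,0.0004,0.0068,0.0173,0,0,1],[0,0.0014,0.01,0.0256,0,0,1],[0,0.0024,0.0133,0.034,0,0,1],[0,0.0024,0.0133,0.034,0,0,1],[0,0.0024,0.0133,0.034,0,0,1]]
  ]
}}

```text
time: 12.2
tool_pos: [0.5423, -0.009, 0.0834]
tcp_rot: [2.256, 1.964, 0.189]
wrist_force: [-0.5, 0.2, -1.9]
width: 0.127
grip_force: 69.8
```

Run:
```python
from h import *
where()
for a in[(42.4,8.3,11),(41.8,6.1,8),(41.8,4.7,6),(41.6,3.2,4),(41.4,1.7,2),(41,.4,0)]:plan(*bpose(*a))
```

```text
board X,y,Z [42.46  0.11  8.35] tilt 11.0 yaw -0.01 roll 0.0 F [-0.5  0.2 -1.9] grip 69.8 t 12.2
row [-0.0002, -0.0001, 0.0001] [-0.0, -0.0, -0.0001] rows>= 0.0
row [-0.0002, 0.0024, 0.0065] [0.0166, -0.0, -0.0001] rows>= 0.3
row [-0.0002, 0.0046, 0.011] [0.0278, -0.0, -0.0001] rows>= 0.6
row [-0.0002, 0.0064, 0.0157] [0.0389, -0.0, -0.0001] rows>= 0.8
row [-0.0002, 0.0081, 0.0204] [0.05, -0.0, -0.0001] rows>= 1.0
row [-0.0002, 0.0095, 0.0248] [0.0611, -0.0, -0.0001] rows>= 1.3
```

{"op": "play_rows", "data": {
  "commands": [
    [[0,0.001,0.0033,0.008,0,0,1],[0,0.0024,0.0065,0.0166,0,0,1],[0,0.0035,0.0088,0.022,0,0,1],[0,0.0046,0.011,0.0278,0,0,1],[0,0.0064,0.0157,0.0389,0,0,1],[0,0.0064,0.0157,0.0389,0,0,1],[0,0.0064,0.0157,0.0389,0,0,1]]
  ]
}}

```text
time: 12.9
tool_pos: [0.5478, -0.0097, 0.0749]
tcp_rot: [2.329, 2.028, 0.071]
wrist_force: [0.9, 0.0, -2.1]
width: 0.125
grip_force: 69.8
```

Run:
```python
from h import *
where()
for a in[(41.4,1.7,2),(41,.4,0)]:plan(*bpose(*a))
```

```text
board X,y,Z [41.59  0.14  3.14] tilt 4.0 yaw -0.01 roll 0.01 F [ 0.9  0.  -2.1] grip 69.8 t 12.9
row [-0.0002, 0.0023, 0.0044] [0.0111, -0.0, -0.0001] rows>= 0.2
row [-0.0002, 0.0042, 0.0086] [0.0222, -0.0, -0.0001] rows>= 0.5
```

{"op": "play_rows", "data": {
  "commands": [
    [[0,0.0012,0.0022,0.0055,0,0,1],[0,0.0023,0.0044,0.0111,0,0,1],[0,0.0033,0.0065,0.0166,0,0,1],[0,0.0042,0.0086,0.0222,0,0,1],[0,0.0042,0.0086,0.0222,0,0,1],[0,0.0042,0.0086,0.0222,0,0,1]]
  ]
}}

```text
time: 13.5
tool_pos: [0.5506, -0.0101, 0.07]
tcp_rot: [-2.369, -2.063, -0.0]
wrist_force: [-0.3, 0.4, -2.8]
width: 0.125
grip_force: 69.7
```

Run:
```python
from h import *
where()
cv2.imwrite('pics/s6.png',np.vstack([cv2.resize(bot.read_camera('side')[180:260,250:400],None,fx=5,fy=3.5,interpolation=2),cv2.resize(bot.read_camera('wrist')[60:420:2,0:560],(750,300))]))
```

```text
board X,y,Z [40.91  0.12  0.49] tilt -0.0 yaw -0.01 roll 0.01 F [-0.3  0.4 -2.8] grip 69.7 t 13.5
```

View pics/s6.png

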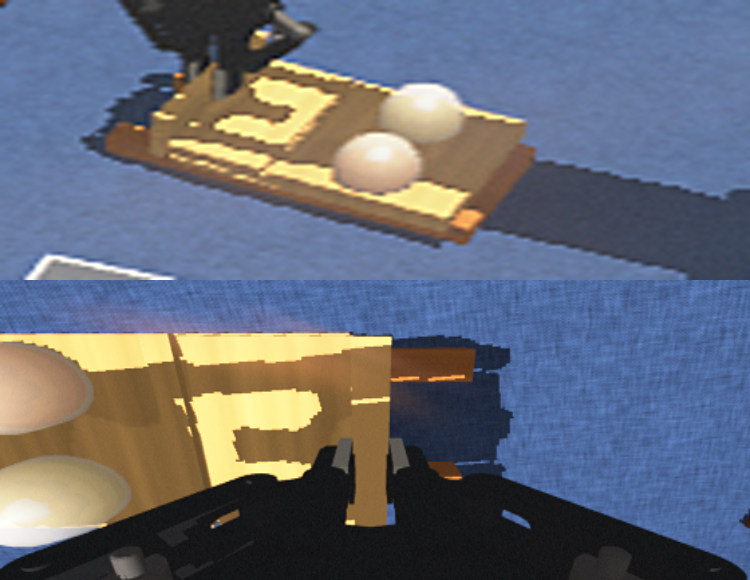

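The board is level with the deck, its seam is closed at about (178,340) and its ends are in line. Now I lower it gently to contact.

{"op": "play_rows", "data": {
  "commands": [
    [[0,0,0.001,0,0,0,1],[0,0,0.002,0,0,0,1],[0,0,0.002,0,0,0,1],[0,0,0.002,0,0,0,1]]
  ]
}}

```text
time: 14.0
tool_pos: [0.5504, -0.0101, 0.069]
tcp_rot: [2.369, 2.063, 0.0]
wrist_force: [0.7, 0.4, -1.3]
width: 0.126
grip_force: 69.7
```

{"op": "play_rows", "data": {
  "commands": [
    [[0,0,0.0012,0,0,0,1],[0,0,0.0012,0,0,0,1],[0,0,0.0012,0,0,0,1]]
  ]
}}

```text
time: 14.3
tool_pos: [0.5505, -0.0101, 0.0687]
tcp_rot: [2.369, 2.063, 0.0]
wrist_force: [-1.9, -0.1, 4.2]
width: 0.122
grip_force: 70.6
```

Contact came at exactly the locked height (TCP 68.7 mm, which is 48.7 + 20) with about 6 N. Now I open.

{"op": "play_rows", "data": {
  "commands": [
    [[0,0,-0.0008,0,0,0,0.6],[0,0,-0.0008,0,0,0,0.5],[0,0,-0.0008,0,0,0,0.2],[0,0,-0.0008,0,0,0,-0.2],[0,0,-0.0008,0,0,0,-0.2],[0,0,-0.0008,0,0,0,-0.2]]
  ],
  "force": 20
}}

```text
time: 14.9
tool_pos: [0.5504, -0.0101, 0.0686]
tcp_rot: [-2.369, -2.063, -0.0]
wrist_force: [0.9, -0.6, -0.1]
width: 0.597
grip_force: 0.0
```

{"op": "play_rows", "data": {
  "commands": [
    [[0,0,-0.03,0,0,0,-0.2],[0,0,-0.07,0,0,0,-0.2],[0,0,-0.14,0,0,0,-0.2],[0,0,-0.22,0,0,0,-0.2],[0,0,-0.3,0,0,0,-0.2],[0,0,-0.3,0,0,0,-0.2]]
  ]
}}

```text
time: 15.5
tool_pos: [0.5552, -0.0104, 0.2577]
tcp_rot: [2.361, 2.056, 0.017]
wrist_force: [0.9, -0.3, 0.6]
width: 0.602
grip_force: 0.0
```

Run:
```python
from h import *
c=cam('wrist');im=bot.read_camera('wrist');cv2.imwrite('pics/w7.png',im)
s=bot.read_camera('side');cv2.imwrite('pics/w7b.png',np.vstack([cv2.resize(im,(560,300)),cv2.resize(s[170:260,230:370],(560,300),interpolation=2)]))
Z=R.from_euler('z',RY)
for n,v in[('riser lip',(S,70,38)),('board rail +y',(40+S+28,70,68)),('',(40+S+40,70,68)),('board rail -y',(40+S+40,-70,68)),('',(40+S+28,-70,68)),('slab front',(3+S,70,38)),('deck corner -y',(S,-70,38))]:
    print(n,proj(c,np.r_[RO,0]+Z.apply(np.array(v))/1e3).round(1))
```

```text
riser lip [[202.4 122.8]]
board rail +y [[263.5 122.9]]
 [[275.4 122.9]]
board rail -y [[275.7 250.4]]
 [[265.2 250.5]]
slab front [[205.1 122.8]]
deck corner -y [[210.8 240.6]]
```

View pics/w7b.png

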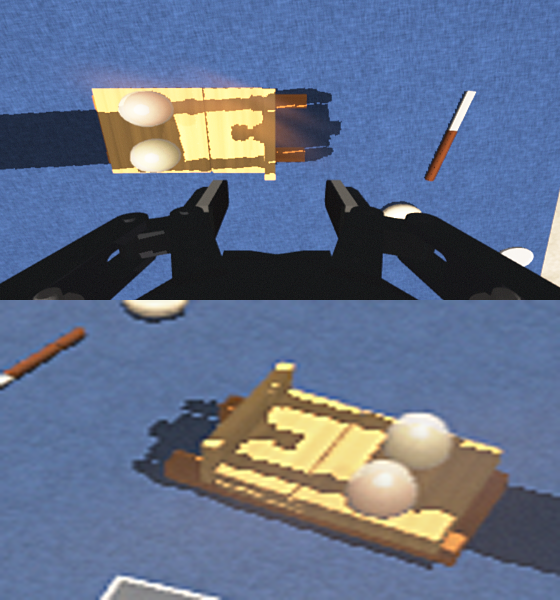

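After release the rail ends measure (275,123) and (275,252) against a prediction of (275,123) and (275,250) for the locked pose. The board lies flat and in line, and the domes and tools stand where they were. I'm handing it in.

```bash
python3 -c "
from workcell import bot
print(bot.finish_job())"
```

```text
the job is handed in; nothing more can be done
None
```

The deck board is seated flat in the riser's groove with its ends in line and has been let go; sensed wrist forces stayed below about 8 N. The job is handed in at about 15.6 s, though no verdict came back.

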